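# Latch a tow coupler onto the bench test ball

### The arm

A 7-joint arm with a two-finger parallel gripper is mounted at the origin on the work surface. World frame = base frame: x ahead of the robot, y to its left, z up, the work surface at z = 0. Lengths are in m, angles in rad, forces in N, time in s.
With the tool pointing down it reaches from about 0.4 to 0.85 m from the base axis. Payload 10.4 kg.
Tool frame: the origin (TCP) lies midway between the tips of the shut fingers; the grasp point (between the pads) lies 19 mm behind it; z points along the fingers, y is the line along which they close (so a half turn about z gives the same grasp; the last joint's range is limited). The gripper opens to 85 mm and grips with 20 to 120 N. Pads are 22 mm wide; open, the fingers measure 114 mm over their backs; the gripper's body (76 mm by 85 mm) begins 54 mm behind the grasp point. The pads swing forward as they close: fully open they stand 13 mm farther back than shut.
Start: joints at [1.225, 0.332, -0.065, 1.46, 0.022, 1.35, -0.088], TCP at [0.198, -0.593, 0.231] pointing down, gripper open.
Joint ranges: [-2.6, 2.6], [-0.5, 2.12], [-1.47, 1.34], [0.16, 2.42], [-1.27, 4.41], [0.06, 2.06], [-2.6, 2.6]. Speed limits (rad/s): [2.22, 2.22, 2.79, 2.79, 3.14, 3.14, 3.14].

### API

Orientations are given as a 3x3 rotation matrix whose columns are the frame's x, y, z axes.
In Python, from rig import bot gives the robot as it stands. The module is installed in compiled form; this text tells all that it offers.
- The arm moves only by the tool carry_out, never from a script. Its argument "rows" is one flat list of numbers, 5 for each row, row after row: the gripper's target within -1 to 1 (shut at 1, half-way at 0, fully open at -1), then the shift along the world's x, y, z in units of 0.02 m (1.0 is 0.02 m), then the turn about the world's z in units of 4 degrees (1.0 is 4 degrees). A call has 1 to 5 rows; each row shifts and turns the commanded pose from where the row before left it; what a row does not reach is not made up. A row lasts 1/8 s, in which the tool goes at most 62.5 mm and 10.7 degrees, less where a joint would pass 70% of its speed; a pose out of reach is approached as far as the arm can. A call with a number of a shift or a turn outside -1 to 1 is refused whole. A call with a gripper value outside its range is refused whole. The fingers move at their own pace and stop on an object; the grip force is fixed at half the most. Time passes only in rows, so rows that do not move let the fingers close. It gives the time, the measured TCP pose, the force, the opening and the grip force at its end, in the units of the state.
- bot.state(): the state, without advancing time (a new reading comes with each control period).
- bot.get_image(name): name is "scene" or "top"; returns a dict with "frame" (480x640x3 uint8, red, green, blue), "K" (3x3 intrinsics, pixels), "origin" and "attitude" of the camera in the world. Camera axes: x right, y down, z forward; pixel columns grow to the right and rows downward; lengths in m; the calibration is good to about 2 mm. A picture is of the moment at which its call begins. There is no depth.
- bot.finish_job(): hands the job in; it is judged then, once.
The state is a dict: "time_s": time; "joint_pos": joint angles; "qd": joint speeds; "joint_efforts": joint torques, N m; "tcp_pos": TCP position; "orientation": TCP orientation; "ft_force": force on the tool from outside, world axes, zero at the start; "moment": the same for the moment, N m; "finger_gap": opening from 0.0 (shut) to 1.0 (fully open); "grip_force": force on a finger pad.
Only numpy, scipy, OpenCV 4.12 (cv2) and the standard library are available. Lean on these libraries where they do the work, as an engineer would, in place of code of your own. Each camera call takes 0.05 s, during which the arm holds its last target. There are 200 camera calls.

### The job

Uncover the tow ball on the bench stand by lifting off its yellow cap and putting the cap in the small empty white basket. Then lower the coupler over the bare ball, not dropping it, so that it sits right down on the ball with its tongue lying between the cheeks of the saddle, and press its red latch lever fully down to lock it. Leave the other things on the bench where they are.

Things in the scene. Friction and masses are not known exactly. Their poses are not given: they have to be found in the camera images.
- stand: Fixed bench stand: dark base plate 215 x 110 x 12 mm, a grey block carrying a chromed 48 mm tow ball on a 26 mm neck, and 115 mm behind the ball (stand -x) a grey saddle post with a rubber top and two upright cheeks. Origin on the bench under the ball; +x from saddle to ball, z up. Plate spans x -155 to +60 mm, y +-55 mm. Under the ball a 46 mm round collar ends 58 mm above the bench.
- ball (a point): Centre of the tow ball (radius 24 mm), 100 mm above the bench; axes as the stand's.
- saddle (a point): Middle of the saddle's rubber top, 73 mm above the bench, 115 mm behind the ball; the top is 34 mm long along x. Cheeks stand 29 mm either side (58 mm apart) and rise 21 mm above the top, then flare outwards 11 mm more.
- cap: Yellow plastic cap, an upside-down cup, loose on the ball at the start: outside 58 mm across and 46 mm tall, wall 3 mm, 50 g. Origin at the centre of its open lower rim (82 mm above the bench at the start), z towards its closed top.
- cap_mid (a point): Centre of the cap, 23 mm above its lower rim.
- basket: Fixed small empty white perforated basket, outside 190 (x) x 140 (y) x 60 mm, walls 4 mm, open at the top. Origin under its centre on the bench.
- basket_in (a point): Centre of the basket's inner floor, 4 mm above the bench; axes as the basket's.
- coupler: Loose galvanised trailer coupler, 0.6 to 0.9 kg, lying upright on the bench. Origin on its underside below the socket centre; +x to the nose (x = 30 mm), -x along the tongue, z up. Domed cup, top at z = 58 mm, open below (socket 52 mm wide); behind it the tongue, a channel 50 mm wide, 49 mm high, ending at x = -148 mm. Seated: origin 73 mm above the bench under the ball, x along the stand's x.
- cup_grip (a point): Middle between the cup's flat flanks, 8 mm behind the socket centre and 30 mm above the underside: a place to grip across y, 58 mm wide. The flanks span x -38 to +6 mm and z 0 to 47 mm of the coupler. The centre of mass lies about 26 mm farther back.
- socket (a point): Where the ball's centre comes when the coupler is seated: 27 mm above the coupler's underside, on its origin; axes as the coupler's.
- tongue_pad (a point): Point on the tongue's underside, 115 mm behind the socket, that comes onto saddle when seated.
- latch (a joint): Latch lever angle, rad: 0 to 0.08 at the start = raised 46 degrees, leaning back over the tongue; 0.80 = fully down on its stop. It turns about a cross pin 40 mm behind the socket, 47 mm above the underside, and stays where left (0.55 N m: 8 to 14 N at its red end). Its hook closes under the ball: it must be up while the coupler is lowered and goes fully down only when the coupler is right down.
- latch_pad (a point): Middle of the upper face of the lever's red end (30 mm wide), the place to press, 76 mm from the pin; it lies 0.21 rad above the horizontal through the pin when the lever is fully down. It moves down and back on an arc as the lever is pressed, ending 114 mm behind the socket and 62 mm above the coupler's underside (135 mm above the bench on the seated coupler).
- dish: White ceramic dish, 124 mm across, 34 mm high. Leave it. Origin at its underside.
- wrench: Steel spanner lying on the bench. Leave it. Origin at its underside.
- brush: Brush lying on the bench. Leave it. Origin at its underside.
- beaker: Small glass beaker, 60 mm across, 75 mm high. Leave it. Origin at its underside.
- hitch_pin: Steel pin with a ring end, 110 mm long, lying on the bench. Leave it. Origin at its underside.
- caliper: Caliper, 200 mm long, lying on the bench. Leave it. Origin at its underside.
- oil_can: Blue can, 48 mm across, 110 mm high. Leave it. Origin at its underside.
Not all that is in view belongs to the job. What is meant by the cap is not blue, purple or turquoise, and is the smaller of those in its own colour.

How it is judged:
By the outcome, as a careful person would: the job done as asked, in the order asked, and still so for the second after the job is handed in, with the robot touching nothing.
It also fails if it takes over 64 s, if anything falls off the work surface, if the arm or the gripper's body presses on something with over 40 N, if the wrist force passes 120 N, or if a joint passes its speed limit or range.

## Working session

There is one attempt and no reset: what is moved stays moved. The work goes in short steps, Python scripts to look and compute and a tool call to move; the robot and the scene stay as the last step left them, time stands still between calls to the robot, and variables do not carry over. Pictures are saved under pics/ and viewed, at most 12 in all, crops included, and the job is handed in when it is done.

Besides the shell and the picture viewer there is one more tool, called after "Call:" in YAML: its name, and indented under it one key for each argument. carry_out: Moves the arm, as the interface text tells. Shifts and turns lie within -1 to 1; 1 stands for 0.02 m of shift or 4 degrees of turn. Its arguments: {"type":"object","properties":{"rows":{"type":"array","items":{"type":"number","minimum":-1,"maximum":1}}},"required":["rows"]}

```bash
mkdir -p pics; cat > h.py <<'E'
import numpy as np, cv2
from rig import bot
def grab(name, fn=None):
    d=bot.get_image(name)
    if fn: cv2.imwrite('pics/'+fn, d['frame'][:,:,::-1])
    return d
def ray(d,u,v):
    K=np.array(d['K']);R=np.array(d['attitude']);
    r=R@np.linalg.inv(K)@np.array([u,v,1.]); return np.array(d['origin']),r/np.linalg.norm(r)
def onplane(d,u,v,z):
    o,r=ray(d,u,v); return o+r*(z-o[2])/r[2]
def tri(d1,p1,d2,p2):
    o1,r1=ray(d1,*p1);o2,r2=ray(d2,*p2)
    s=np.linalg.lstsq(np.c_[r1,-r2],o2-o1,rcond=None)[0]
    a=o1+r1*s[0];b=o2+r2*s[1]; return (a+b)/2,np.linalg.norm(a-b)
def proj(d,p):
    K=np.array(d['K']);R=np.array(d['attitude']);c=K@(R.T@(np.array(p)-np.array(d['origin'])));return c[:2]/c[2]
E
python3 - <<'E'
from h import *
for n in('scene','top'):
    d=grab(n,n+'0.png'); print(n,d['K'],d['origin'],d['attitude'])
print(bot.state())
E
```

```text
scene [[481.00635596   0.         321.04556165]
 [  0.         481.00635596 240.49090216]
 [  0.           0.           1.        ]] [ 1.66622615 -0.32595341  0.91081302] [[ 0.29104077  0.5587662  -0.77657943]
 [ 0.95661115 -0.15825763  0.24464186]
 [ 0.01379798 -0.81408529 -0.5805814 ]]
top [[478.67090149   0.         312.22546347]
 [  0.         478.67090149 243.48737488]
 [  0.           0.           1.        ]] [0.38689133 0.00773697 1.17027441] [[-0.01867325 -0.98509885  0.17097239]
 [-0.99982106  0.01788031 -0.00617662]
 [ 0.00302754 -0.17105714 -0.98525646]]
{'time_s': 0.1, 'joint_pos': array([ 1.2253441 ,  0.33280281, -0.06470101,  1.4608489 ,  0.02159164,
        1.34988896, -0.08848912]), 'qd': array([-0.00097409, -0.0013311 , -0.00038654, -0.00140172,  0.00084723,
       -0.00107627, -0.00012465]), 'joint_efforts': array([ 2.15051936e-03, -6.26742911e+01,  4.94899414e-02, -3.92430425e+01,
        1.62629859e-02,  6.94357470e-03,  3.76741991e-05]), 'tcp_pos': array([ 0.19819187, -0.59239674,  0.23060317]), 'orientation': array([[ 9.48325120e-01,  3.17299971e-01, -4.42381295e-04],
       [ 3.17300276e-01, -9.48324396e-01,  1.17231502e-03],
       [-4.75454545e-05, -1.25210348e-03, -9.99999215e-01]]), 'ft_force': array([-0.43720405, -0.28303337,  0.36994601]), 'moment': array([-0.02277584,  0.01477758, -0.00458101]), 'grip_force': 0.0, 'finger_gap': 0.9976857622893278}
```

View pics/scene0.png

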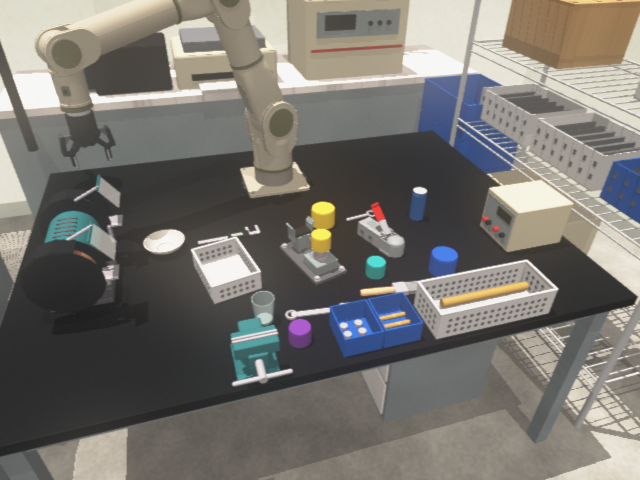

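View pics/top0.png

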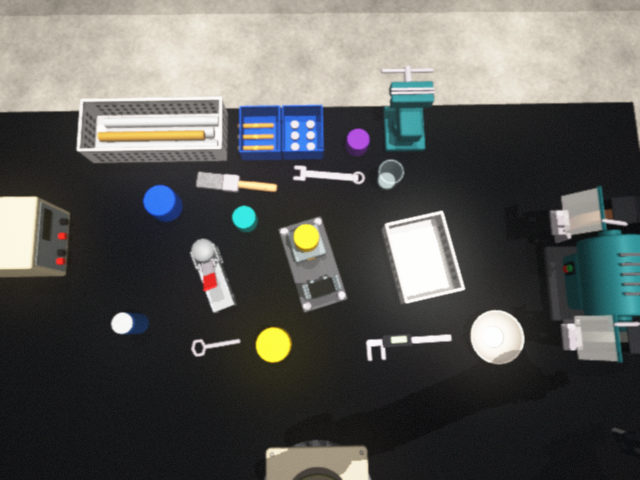

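The scene view shows the yellow cap on the stand at (321,241), with a larger yellow decoy at (323,215). The coupler with its red lever is at (382,232) and the basket at (227,268). In the top view the cap is at (306,237), the coupler at (211,275), the basket at (424,257) and the stand plate at (313,264). Next I'll zoom in on the stand and coupler.

```bash
python3 - <<'E'
from h import *
t=cv2.imread('pics/top0.png');s=cv2.imread('pics/scene0.png')
a=cv2.resize(t[210:330,180:360],None,fx=4.4,fy=4.4,interpolation=cv2.INTER_CUBIC)[:, :792]
cv2.imwrite('pics/c1.png',a)
b=cv2.resize(s[190:290,270:420],None,fx=5.3,fy=5.3,interpolation=cv2.INTER_CUBIC)
cv2.imwrite('pics/c2.png',b)
dt=bot.get_image('top');ds=bot.get_image('scene')
def blobs(im,lo,hi,mn=30):
    m=cv2.inRange(cv2.cvtColor(im,cv2.COLOR_BGR2HSV),lo,hi)
    n,l,st,c=cv2.connectedComponentsWithStats(m)
    return [(st[i].tolist(),c[i].round(1).tolist()) for i in range(1,n) if st[i][4]>mn]
print('yellow top',blobs(t,(22,150,100),(35,255,255)));print('yellow sc',blobs(s,(22,150,100),(35,255,255)))
print('red top',blobs(t,(0,150,100),(8,255,255),15));print('red sc',blobs(s,(0,150,100),(8,255,255),15))
for n in [('capTop',(306,237),.128)]: print(n,onplane(dt,*n[1],n[2]))
E
```

```text
yellow top [([99, 132, 103, 5, 333], [152.6, 133.9]), ([294, 224, 25, 27, 531], [305.7, 237.3]), ([255, 327, 37, 36, 1043], [273.0, 344.4])]
yellow sc [([311, 202, 24, 50, 903], [322.0, 224.5])]
red top [([58, 233, 10, 7, 59], [62.3, 235.9]), ([56, 258, 10, 7, 62], [60.4, 260.9]), ([203, 273, 14, 19, 179], [209.1, 281.7])]
red sc [([371, 202, 14, 19, 152], [377.2, 211.2]), ([482, 217, 6, 4, 19], [484.4, 218.4]), ([493, 227, 5, 4, 19], [494.9, 228.4])]
('capTop', (306, 237), 0.128) [0.58259124 0.01471862 0.128     ]
```

View pics/c1.png

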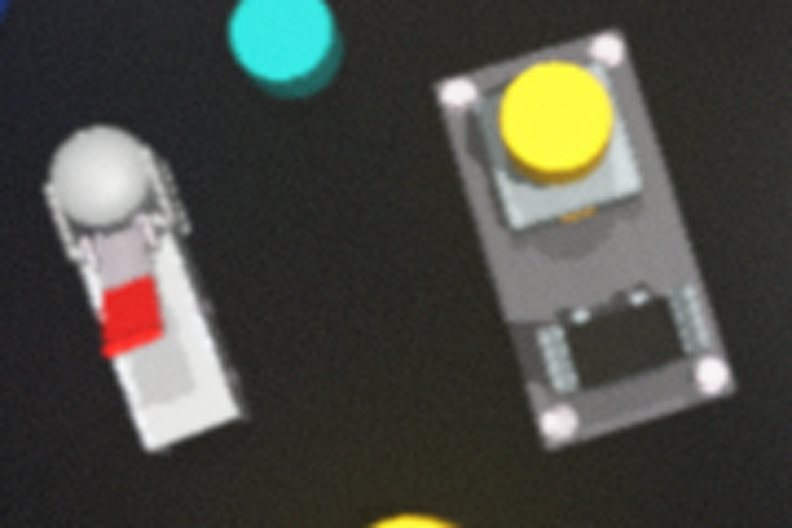

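View pics/c2.png

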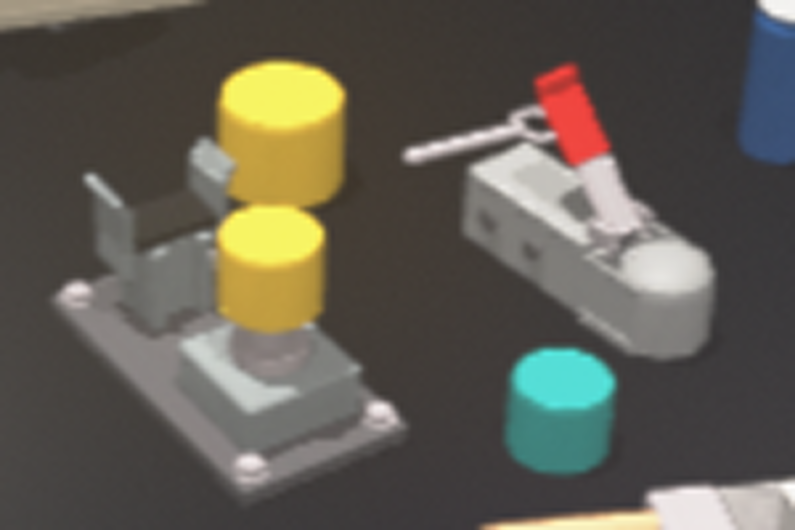

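The crops are clear.
- **c1 (top):** plate corners at (438,86), (620,32), (733,390) and (548,447); cap face at (555,117); coupler dome at (100,178); tongue end at (150,450)–(240,412).
- **c2 (scene):** cap face at (271,235); tongue end top corners at about (467,175) and (525,145).

Next I'll triangulate these.

```bash
python3 - <<'E'
from h import *
dt=bot.get_image('top');ds=bot.get_image('scene')
T=lambda u,v:(180+u/4.4-.5,210+v/4.4-.5)
S=lambda u,v:(270+u/5.3-.5,190+v/5.3-.5)
np.set_printoptions(precision=4,suppress=True)
def P(n,a,b): print(n,*tri(dt,T(*a),ds,S(*b)))
P('captop',(555,117),(271,235)); P('decoy plane',(410,580),(282,97))
P('screwFL',(458,93),(250,467));P('screwFR',(607,48),(380,413));P('screwRR?',(558,421),(75,293))
P('tongue end L',(150,450),(467,175));
P('redtip L',(108,352),(538,76));P('redtip R',(162,330),(576,67))
P('turq',(280,33),(563,380))
c=np.array([onplane(dt,*T(*p),.012) for p in[(438,86),(620,32),(733,390),(548,447)]]);print(c)
f=(c[0]+c[1])/2;r=(c[2]+c[3])/2;x=(f-r)/np.linalg.norm(f-r)
print('len',np.linalg.norm(f-r),np.linalg.norm(c[0]-c[1]),'yaw',np.degrees(np.arctan2(x[1],x[0])),'ball',f-x*.06)
print('captop plane',onplane(dt,*T(555,117),.128),onplane(ds,*S(271,235),.128))
# coupler
c=np.array([onplane(dt,*T(*p),.049) for p in[(150,450),(242,413)]]);print('tongue end',c,np.linalg.norm(c[0]-c[1]))
l=np.array([onplane(dt,*T(*p),.049) for p in[(92,265),(150,450)]]);d=l[0]-l[1];print('yawL',np.degrees(np.arctan2(d[1],d[0])))
l=np.array([onplane(dt,*T(*p),.049) for p in[(178,240),(240,413)]]);d=l[0]-l[1];print('yawR',np.degrees(np.arctan2(d[1],d[0])))
print('dome@.035',onplane(dt,*T(100,177),.035))
print('scene tongue end',onplane(ds,*S(467,175),.049),onplane(ds,*S(525,143),.049))
# basket, contour
t=dt['frame'];g=cv2.cvtColor(t,cv2.COLOR_RGB2GRAY)
m=cv2.morphologyEx((g>110).astype(np.uint8),cv2.MORPH_CLOSE,np.ones((5,5)))
n,lab,st,cc=cv2.connectedComponentsWithStats(m);k=lab[257,424];print('bk',st[k])
cnt=cv2.findContours((lab==k).astype(np.uint8),0,2)[0][0];r=cv2.minAreaRect(cnt);print(r)
print('basket ctr@.06',onplane(dt,*r[0],.06),[onplane(dt,*p,.06)[:2] for p in cv2.boxPoints(r)])
E
```

```text
captop [0.5847 0.0144 0.1258] 0.0023362324965895973
decoy plane [0.3552 0.0928 0.0643] 0.0035536324610424674
screwFL [ 0.6168  0.0335 -0.0102] 0.07812485163001388
screwFR [0.6485 0.02   0.0497] 0.06941035675042949
screwRR? [ 0.4308 -0.022  -0.0105] 0.08083601832156571
tongue end L [0.4202 0.2157 0.0287] 0.042016538775498304
redtip L [0.4674 0.2273 0.1256] 0.022992303367740604
redtip R [0.4835 0.2201 0.1378] 0.021571064680711818
turq [0.6499 0.1649 0.0433] 0.002369877766888389
[[ 0.6255  0.0817  0.012 ]
 [ 0.6548 -0.0211  0.012 ]
 [ 0.4528 -0.0786  0.012 ]
 [ 0.4238  0.0232  0.012 ]]
len 0.21001636638884125 0.10683107098563503 yaw 16.03918398883028 ball [0.5825 0.0137 0.012 ]
captop plane [0.5847 0.0155 0.128 ] [0.5875 0.0123 0.128 ]
tongue end [[0.4249 0.2324 0.049 ]
 [0.4434 0.1841 0.049 ]] 0.05168823844430076
yawL 18.301039781995232
yawR 20.163114623633888
dome@.035 [0.5735 0.2649 0.035 ]
scene tongue end [0.4494 0.1814 0.049 ] [0.425  0.2293 0.049 ]
bk [ 383  210   83   94 5340]
((423.41522216796875, 256.5439758300781), (84.1708984375, 66.33612060546875), 76.60750579833984)
basket ctr@.06 [ 0.5438 -0.2593  0.06  ] [array([ 0.6252, -0.1642]), array([ 0.6599, -0.3199]), array([ 0.4642, -0.3522]), array([ 0.4316, -0.2008])]
```

The cap top triangulates to (0.585, 0.014, 0.126), which agrees with the expected 0.128. The stand yaw is about 16°, and the basket centre is at about (0.549, -0.267). I'll move over the cap, raising the arm first to clear the grinder.

Call:
carry_out:
  rows: [-1,0.62,0.98,1,0,-1,0.62,0.98,1,0,-1,0.62,0.98,1,0,-1,0.62,0.98,1,0,-1,0.62,0.98,0,0]

```text
time_s: 0.92
tcp_pos: [0.2615, -0.4941, 0.3131]
orientation: [[0.948, 0.317, 0.002], [0.317, -0.948, -0.003], [0.001, 0.003, -1.0]]
ft_force: [0.4, 0.6, -0.6]
finger_gap: 0.997
grip_force: 0.0
```

Call:
carry_out:
  rows: [-1,0.62,0.98,0,0,-1,0.62,0.98,0,0,-1,0.62,0.98,0,0,-1,0.62,0.98,0,0,-1,0.62,0.98,0,0]

```text
time_s: 1.55
tcp_pos: [0.3227, -0.3952, 0.3105]
orientation: [[0.948, 0.317, -0.001], [0.317, -0.948, 0.001], [-0.001, -0.001, -1.0]]
ft_force: [-0.4, -0.2, -0.1]
finger_gap: 1.0
grip_force: 0.0
```

Call:
carry_out:
  rows: [-1,0.62,0.98,0,0,-1,0.62,0.98,0,0,-1,0.62,0.98,0,0,-1,0.62,0.98,0,0,-1,0.62,0.98,0,0]

```text
time_s: 2.17
tcp_pos: [0.3845, -0.2972, 0.3105]
orientation: [[0.948, 0.317, -0.001], [0.317, -0.948, 0.0], [-0.001, -0.001, -1.0]]
ft_force: [-0.4, -0.1, -0.5]
finger_gap: 1.004
grip_force: 0.0
```

Call:
carry_out:
  rows: [-1,0.62,0.98,0,0,-1,0.62,0.98,0,0,-1,0.62,0.98,0,0,-1,0.62,0.98,0,0,-1,0.62,0.98,0,0]

```text
time_s: 2.8
tcp_pos: [0.4463, -0.1993, 0.3105]
orientation: [[0.948, 0.317, -0.001], [0.317, -0.948, 0.0], [-0.001, -0.0, -1.0]]
ft_force: [0.0, -0.2, -0.1]
finger_gap: 0.998
grip_force: 0.0
```

Call:
carry_out:
  rows: [-1,0.62,0.98,0,0,-1,0.62,0.98,-0.5,0,-1,0.62,0.98,-0.5,0,-1,0.62,0.98,-0.5,0,-1,0.62,0.98,-0.5,0]

```text
time_s: 3.42
tcp_pos: [0.5081, -0.1013, 0.2702]
orientation: [[0.948, 0.317, -0.001], [0.317, -0.948, -0.0], [-0.001, -0.0, -1.0]]
ft_force: [-0.3, -0.4, 0.5]
finger_gap: 1.0
grip_force: 0.0
```

Call:
carry_out:
  rows: [-1,0.62,0.98,-0.5,0,-1,0.62,0.98,-0.5,0,-1,0.62,0.98,-0.5,0,-1,0.62,0.98,-0.5,0,-1,0.62,0.98,-0.5,0]

```text
time_s: 4.05
tcp_pos: [0.5699, -0.0034, 0.2202]
orientation: [[0.948, 0.317, -0.001], [0.317, -0.948, -0.0], [-0.001, -0.0, -1.0]]
ft_force: [-0.9, -0.1, 0.7]
finger_gap: 0.998
grip_force: 0.0
```

```bash
python3 - <<'E'
from h import *
np.set_printoptions(precision=4,suppress=True)
dt=bot.get_image('top');ds=bot.get_image('scene')
T=lambda u,v:(180+u/4.4-.5,210+v/4.4-.5)
S=lambda u,v:(270+u/5.3-.5,190+v/5.3-.5)
def P(n,a,b): print(n,*tri(dt,T(*a),ds,S(*b)))
P('FL',(458,93),(380,413));P('FR',(607,48),(250,467));P('RR',(712,374),(75,293))
P('tongR',(242,413),(467,175));P('tongL',(150,450),(525,143));P('redtipL',(105,352),(576,67));P('redtipR',(162,330),(538,76))
# line fits on coupler in the first top image
g=cv2.cvtColor(cv2.imread('pics/top0.png'),cv2.COLOR_BGR2GRAY).astype(float)
for v in range(262,314,4): print(v,g[v,196:238].astype(int))
E
```

```text
FL [0.6198 0.0691 0.0177] 0.00237475618438988
FR [ 0.6443 -0.0144  0.0172] 0.0018723150044150307
RR [ 0.4611 -0.0683  0.0169] 0.0027149531623895723
tongR [0.4435 0.1843 0.0448] 0.0008710152349068942
tongL [0.4245 0.231  0.0487] 0.002835948600832635
redtipL [0.4703 0.2386 0.1293] 0.001270048354276064
redtipR [0.4803 0.2099 0.1335] 0.0011920842471528372
262 [104  85  83  80  81 100 115 107 108 114 124 135 154 168 175 170 183 210
 192 139 128 147 148 107  99 123 131  78  42  38  39  40  38  39  43  40
  36  43  39  39  37  37]
266 [186 182 192 198 194 170 186 184 185 187 188 189 191 188 185 180 167 145
 153 169 196 229 233 212 147  91  70  46  36  39  36  39  40  39  39  41
  37  37  37  40  37  39]
270 [ 49  85 143 192 210 202 175 183 187 187 188 191 193 190 186 186 185 180
 181 208 228 230 231 231 221 175 110  79  60  46  39  38  40  41  39  40
  36  40  38  39  38  36]
274 [ 37  35  61 131 208 234 223 198 186 181 176 165 147 132 113  99 100  99
 110 154 206 229 230 231 231 232 214 139  90  67  52  40  39  40  40  40
  36  38  40  40  39  40]
278 [ 36  37  36  53 118 202 223 156 101  
[... 841 characters left out ...]
 [ 34  38  40  38  35  38  40  33  38  35  42  85 172 232 234 217 203 204
 203 203 203 203 204 206 205 203 206 209 222 228 231 232 233 233 230 202
 129  83  70  50  43  40]
302 [ 34  35  37  38  39  39  36  36  38  39  36  42  62 134 206 223 217 218
 225 227 227 228 228 228 231 231 231 232 231 232 233 232 233 232 234 232
 220 175 112  76  55  42]
306 [ 39  37  34  35  34  34  37  38  36  36  36  42  38  48 108 204 241 236
 230 232 231 231 232 232 231 232 232 232 231 228 219 202 173 144 110  76
  53  47  44  45  41  39]
310 [ 34  38  34  36  36  37  36  39  37  34  38  37  38  38  38  69 141 216
 233 228 217 202 166 131  97  66  48  41  38  38  36  35  38  39  35  38
  38  36  36  35  42  38]
```

```bash
python3 - <<'E'
from h import *
np.set_printoptions(precision=4,suppress=True)
dt=bot.get_image('top')
z=.049
L=np.array([onplane(dt,u,v,z)[:2] for u,v in[(206,294),(207.6,298),(209.1,302),(210.4,306),(212,310)]])
R=np.array([onplane(dt,u,v,z)[:2] for u,v in[(221.15,270),(222.6,274),(224.2,278),(225.8,282),(227.4,286),(228.6,290),(230.1,294),(231.5,298),(233.2,302)]])
for E in(L,R):
    p=np.polyfit(E[:,0],E[:,1],1); print('yaw',np.degrees(np.arctan(p[0])),'y at .5',np.polyval(p,.5))
print(onplane(dt,*(180+100/4.4-.5,210+177/4.4-.5),.027))
E
```

```text
yaw 21.171843459816454 y at .5 0.26363360408836345
yaw 20.895986733504166 y at .5 0.20766199333401786
[0.5748 0.2667 0.027 ]
```

Call:
carry_out:
  rows: [-1,0.75,0.85,-1,0,-1,0,0,-1,0,-1,0,0,-1,0,-1,0,0,-1,0,-1,0,0,0,0]

```text
time_s: 4.82
tcp_pos: [0.5841, 0.0115, 0.1395]
orientation: [[0.949, 0.317, -0.003], [0.317, -0.949, -0.0], [-0.003, -0.001, -1.0]]
ft_force: [0.1, -0.9, -0.1]
finger_gap: 1.0
grip_force: 0.0
```

Call:
carry_out:
  rows: [-1,0.04,0.15,-0.8,0,-1,0,0,-0.8,0,-1,0,0,-0.8,0,0,0,0,0,0,0.5,0,0,0,0]

```text
time_s: 5.45
tcp_pos: [0.5864, 0.0154, 0.0938]
orientation: [[0.948, 0.317, 0.001], [0.317, -0.948, 0.0], [0.001, 0.0, -1.0]]
ft_force: [0.3, -0.0, -0.0]
finger_gap: 0.646
grip_force: 63.3
```

Call:
carry_out:
  rows: [1,0,0,0,0,1,0,0,0,0,1,0,0,0,0]

```text
time_s: 5.82
tcp_pos: [0.5864, 0.0152, 0.0937]
orientation: [[0.948, 0.317, 0.001], [0.317, -0.948, -0.0], [0.001, 0.0, -1.0]]
ft_force: [-0.5, 0.0, 0.8]
finger_gap: 0.647
grip_force: 63.4
```

Call:
carry_out:
  rows: [1,0,0,0.5,0,1,0,0,1,0,1,0,0,1,0,1,0,0,1,0,1,0,-0.5,1,0]

```text
time_s: 6.45
tcp_pos: [0.5862, 0.0058, 0.1852]
orientation: [[0.948, 0.319, 0.001], [0.319, -0.948, 0.0], [0.001, 0.0, -1.0]]
ft_force: [-0.1, 0.2, -1.0]
finger_gap: 0.652
grip_force: 63.4
```

Call:
carry_out:
  rows: [1,-0.2,-1,0,0,1,-0.2,-1,0,0,1,-0.2,-1,0,0,1,-0.2,-1,0,0,1,-0.2,-1,0,0]

```text
time_s: 7.08
tcp_pos: [0.5659, -0.0963, 0.1842]
orientation: [[0.949, 0.317, 0.0], [0.317, -0.949, -0.0], [0.0, 0.001, -1.0]]
ft_force: [0.5, 0.1, -0.6]
finger_gap: 0.65
grip_force: 63.4
```

Call:
carry_out:
  rows: [1,-0.2,-1,0,-1,1,-0.2,-1,0,-1,1,-0.2,-1,0,0,1,-0.2,-1,0,0,1,-0.07,-1,0,0]

```text
time_s: 7.7
tcp_pos: [0.5484, -0.1961, 0.1835]
orientation: [[0.983, 0.181, 0.0], [0.181, -0.983, -0.0], [-0.0, 0.0, -1.0]]
ft_force: [-0.3, -0.2, -0.7]
finger_gap: 0.65
grip_force: 63.4
```

Call:
carry_out:
  rows: [1,0,-1,0,0,1,0,-1,0,0,1,0,-1,0,0,1,0,-0.6,-0.5,0,1,0,0,-0.5,0]

```text
time_s: 8.32
tcp_pos: [0.5483, -0.2676, 0.1621]
orientation: [[0.984, 0.181, -0.001], [0.181, -0.984, 0.0], [-0.001, -0.0, -1.0]]
ft_force: [0.1, -0.3, -0.7]
finger_gap: 0.652
grip_force: 63.4
```

```bash
python3 - <<'E'
from h import *
grab('top','t2.png');s=grab('scene','s2.png')
E
python3 -c "
import cv2
a=cv2.imread('pics/t2.png')[180:360,200:480];b=cv2.imread('pics/s2.png')[170:350,170:450]
cv2.imwrite('pics/c3.png',cv2.resize(cv2.vconcat([a,b]),None,fx=1.65,fy=1.65,interpolation=cv2.INTER_CUBIC))"
```

```text
(no output)
```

View pics/c3.png

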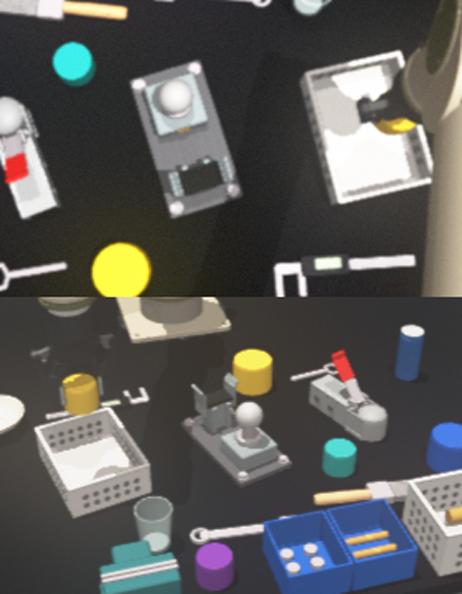

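The cap is held over the basket and the ball is bare, at top (306.1,239.4) and scene (320.9,240.9). I'll check the basket centre and the ball.

```bash
python3 - <<'E'
from h import *
np.set_printoptions(precision=4,suppress=True)
dt=bot.get_image('top');ds=bot.get_image('scene')
print('basket scene',onplane(ds,226.5,266,.06),'tri',tri(dt,(423,257),ds,(226.5,266)))
# ball by circle fits
for d,(u,v) in((dt,(306,239)),(ds,(321,241))):
    c=d['frame'][v-30:v+30,u-30:u+30]
    g=cv2.resize(cv2.cvtColor(c,cv2.COLOR_RGB2GRAY),None,fx=4,fy=4,interpolation=cv2.INTER_CUBIC)
    h=cv2.HoughCircles(cv2.GaussianBlur(g,(5,5),0),cv2.HOUGH_GRADIENT,1,40,param1=80,param2=12,minRadius=30,maxRadius=52)
    print(None if h is None else [( (x+.5)/4-.5+u-30,(y+.5)/4-.5+v-30,r/4) for x,y,r in h[0][:3]])
print('ball',tri(dt,(306.1-.3,239.4-.3),ds,(320.9-.3,240.9-.3)))
E
```

```text
basket scene [ 0.5741 -0.2605  0.06  ] tri (array([ 0.5461, -0.261 ,  0.039 ]), np.float64(0.004585227375293524))
[(np.float32(303.25), np.float32(239.25), np.float32(11.425)), (np.float32(298.5), np.float32(253.0), np.float32(8.1))]
[(np.float32(320.75), np.float32(241.25), np.float32(8.05)), (np.float32(323.0), np.float32(218.0), np.float32(11.2)), (np.float32(307.25), np.float32(263.0), np.float32(8.225))]
ball (array([0.5827, 0.0148, 0.1005]), np.float64(0.0013985883842174154))
```

Call:
carry_out:
  rows: [1,0,0,-1,0,1,0,0,-1,0,1,0,0,0,0]

```text
time_s: 8.9
tcp_pos: [0.5472, -0.2661, 0.1206]
orientation: [[0.983, 0.182, -0.004], [0.182, -0.983, 0.002], [-0.003, -0.002, -1.0]]
ft_force: [0.1, 0.1, -0.1]
finger_gap: 0.654
grip_force: 63.5
```

```bash
python3 - <<'E'
from h import *
np.set_printoptions(precision=1,suppress=True)
dt=bot.get_image('top');ds=bot.get_image('scene')
y=np.radians(10);R=np.array([[np.cos(y),-np.sin(y)],[np.sin(y),np.cos(y)]])
for sx,sy in((1,1),(1,-1),(-1,-1),(-1,1)):
    p=np.r_[np.array([.549,-.267])+R@[sx*.095,sy*.07],.06]
    a=proj(dt,p);b=proj(ds,p);print(sx,sy,(a-[200,180])*1.65,(b-[170,170])*1.65+[0,297])
E
```

```text
1 1 [311.2  67.7] [145.  467.5]
1 -1 [405.7  49.6] [ 63.4 491.6]
-1 -1 [438.  178.7] [ 33.3 428.5]
-1 1 [340.9 198. ] [108.3 408.8]
```

Call:
carry_out:
  rows: [1,0,0.15,-1,0,1,0,0,-1,0,1,0,0,-1,0,1,0,0,-0.9,0,1,0,0,-0.5,0]

```text
time_s: 9.62
tcp_pos: [0.5481, -0.2636, 0.0336]
orientation: [[0.983, 0.182, -0.001], [0.182, -0.983, 0.001], [-0.001, -0.001, -1.0]]
ft_force: [-0.3, 0.3, 0.1]
finger_gap: 0.653
grip_force: 63.5
```

Call:
carry_out:
  rows: [1,0,0,-0.6,0,1,0,0,0,0]

```text
time_s: 9.88
tcp_pos: [0.5483, -0.2636, 0.0225]
orientation: [[0.983, 0.182, -0.001], [0.182, -0.983, 0.0], [-0.001, -0.001, -1.0]]
ft_force: [0.9, -0.4, -1.4]
finger_gap: 0.647
grip_force: 63.5
```

Call:
carry_out:
  rows: [1,0,0,-0.25,0,1,0,0,0,0,-0.6,0,0,0,0,-0.65,0,0,0,0,-0.65,0,0,0,0]

```text
time_s: 10.5
tcp_pos: [0.5488, -0.2638, 0.0185]
orientation: [[0.983, 0.182, 0.0], [0.182, -0.983, -0.0], [0.0, 0.0, -1.0]]
ft_force: [-0.5, 0.6, 0.5]
finger_gap: 0.828
grip_force: 0.0
```

Call:
carry_out:
  rows: [-0.65,0,0,0.5,0,-0.65,0,0,1,0,-0.65,0,0,1,0,-0.65,0,0,1,0,-0.8,0,0,1,0]

```text
time_s: 11.12
tcp_pos: [0.5489, -0.2638, 0.1102]
orientation: [[0.983, 0.182, 0.001], [0.182, -0.983, -0.001], [0.001, 0.001, -1.0]]
ft_force: [0.7, -0.7, -0.0]
finger_gap: 0.898
grip_force: 0.0
```

Call:
carry_out:
  rows: [-1,0,0,1,0,-1,0,0,1,0,-1,0,0,1,0,-1,0,0.5,1,0,-1,0,1,1,0]

```text
time_s: 11.75
tcp_pos: [0.5486, -0.233, 0.2095]
orientation: [[0.983, 0.181, -0.0], [0.181, -0.983, 0.0], [-0.0, -0.0, -1.0]]
ft_force: [-0.6, 0.8, 0.4]
finger_gap: 1.001
grip_force: 0.0
```

Call:
carry_out:
  rows: [-1,0,1,0,0,-1,0,1,0,0,-1,0,1,0,0,-1,0,1,0,0,-1,0,1,0,0]

```text
time_s: 12.38
tcp_pos: [0.5486, -0.1323, 0.2081]
orientation: [[0.983, 0.182, -0.0], [0.182, -0.983, 0.0], [-0.0, -0.0, -1.0]]
ft_force: [-0.1, -0.0, 0.4]
finger_gap: 1.001
grip_force: 0.0
```

Call:
carry_out:
  rows: [-1,0,1,0,0,-1,0,1,0,0,-1,0,1,0,0,-1,0,1,0,0,-1,0,1,0,0]

```text
time_s: 13.0
tcp_pos: [0.5487, -0.0324, 0.2083]
orientation: [[0.983, 0.182, 0.0], [0.182, -0.983, -0.0], [0.0, 0.0, -1.0]]
ft_force: [0.3, -0.2, -0.4]
finger_gap: 0.998
grip_force: 0.0
```

Call:
carry_out:
  rows: [-1,0,1,0,0,-1,0,1,0,0,-1,0,1,0,0,-1,0,1,0,0,-1,0,1,0,0]

```text
time_s: 13.62
tcp_pos: [0.5485, 0.0676, 0.2083]
orientation: [[0.983, 0.182, 0.0], [0.182, -0.983, -0.0], [-0.0, 0.0, -1.0]]
ft_force: [0.0, -0.9, 0.9]
finger_gap: 0.999
grip_force: 0.0
```

Call:
carry_out:
  rows: [-1,0,1,0,0.5,-1,0,1,0,0.5,-1,0,1,0,0.5,-1,0,1,0,0.5,-1,0,1,0,0.5]

```text
time_s: 14.25
tcp_pos: [0.5487, 0.1676, 0.2083]
orientation: [[0.936, 0.352, -0.0], [0.352, -0.936, -0.0], [-0.0, 0.0, -1.0]]
ft_force: [-0.9, 0.0, -0.7]
finger_gap: 0.995
grip_force: 0.0
```

Call:
carry_out:
  rows: [-1,0.2,1,-0.5,0.15,-1,0.2,1,-0.5,0,-1,0.2,1,-0.5,0,-1,0.2,1,-0.5,0,-1,0,0,0,0]

```text
time_s: 14.88
tcp_pos: [0.5638, 0.2483, 0.1674]
orientation: [[0.932, 0.363, -0.002], [0.363, -0.932, 0.001], [-0.002, -0.001, -1.0]]
ft_force: [0.1, 0.2, 0.3]
finger_gap: 1.002
grip_force: 0.0
```

```bash
python3 - <<'E'
from h import *
s=bot.state();print(s['tcp_pos'],s['orientation'][:,0],s['joint_pos'])
a=grab('top','t3.png')['frame'];b=grab('scene','s3.png')['frame']
A=cv2.resize(a[190:340,150:300],None,fx=4,fy=4,interpolation=2);B=cv2.resize(b[170:290,160:310],None,fx=4,fy=4,interpolation=2)
A=A[:590];B=cv2.resize(b[120:320,170:420],None,fx=1.6*1.5,fy=1.6*1.5,interpolation=2)
C=np.zeros((600,800,3),np.uint8);A=cv2.resize(A,(400,400*A.shape[0]//A.shape[1]));B=cv2.resize(B,(400,320))
C[:A.shape[0],:400]=A;C[:320,400:]=B;cv2.imwrite('pics/c4.png',C[:410,:,::-1])
E
```

```text
[0.56375726 0.24828784 0.16742068] [ 0.93174778  0.36310288 -0.0015422 ] [ 0.07088901  0.45188868 -0.73114057  1.53718851  0.30839894  1.27279612
 -1.90090517]
```

View pics/c4.png

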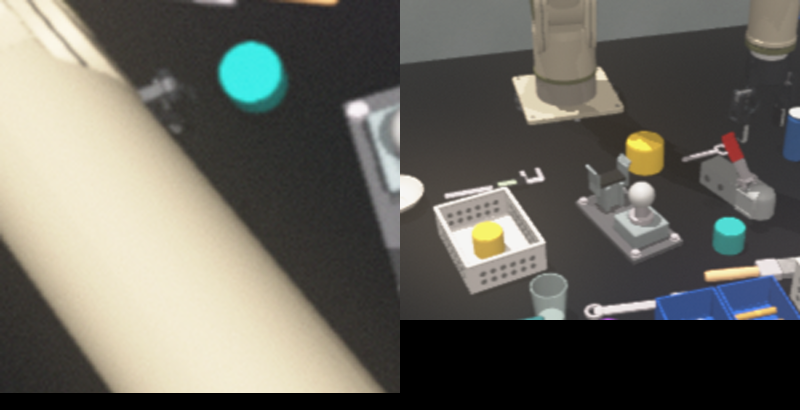

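The cap is in the basket, at (487,240) in the composite. I'll descend on the coupler's flanks.

Call:
carry_out:
  rows: [-1,0.09,0.62,-0.5,0,-1,0,0,-1,0,-1,0,0,-1,0,-1,0,0,-1,0,-1,0,0,-1,0]

```text
time_s: 15.6
tcp_pos: [0.5663, 0.2583, 0.0766]
orientation: [[0.933, 0.36, -0.001], [0.36, -0.933, -0.0], [-0.001, 0.0, -1.0]]
ft_force: [0.3, -0.5, 1.0]
finger_gap: 0.995
grip_force: 0.0
```

Call:
carry_out:
  rows: [-1,0,0,-1,0,-1,0,0,-1,0,-1,0,0,-0.8,0,-1,0,0,-0.2,0,-1,0,0,0,0]

```text
time_s: 16.23
tcp_pos: [0.5666, 0.2589, 0.0185]
orientation: [[0.933, 0.36, 0.0], [0.36, -0.933, 0.0], [0.0, -0.0, -1.0]]
ft_force: [0.2, -0.2, -0.1]
finger_gap: 0.997
grip_force: 0.0
```

Call:
carry_out:
  rows: [-1,-0.05,0.08,-0.35,0,-0.5,0,0,0,0,0,0,0,0,0,1,0,0,0,0,1,0,0,0,0]

```text
time_s: 16.85
tcp_pos: [0.5656, 0.2601, 0.0121]
orientation: [[0.933, 0.36, 0.0], [0.36, -0.933, -0.001], [0.0, 0.001, -1.0]]
ft_force: [-2.6, -1.8, 4.9]
finger_gap: 0.687
grip_force: 62.8
```

Call:
carry_out:
  rows: [1,0,0,0,0,1,0,0,0,0,1,0,0,0.3,0,1,0,0,0.5,0,1,0,0,0.5,0]

```text
time_s: 17.48
tcp_pos: [0.5653, 0.2602, 0.0378]
orientation: [[0.933, 0.36, -0.0], [0.36, -0.933, -0.0], [-0.0, 0.0, -1.0]]
ft_force: [0.9, -0.4, -7.2]
finger_gap: 0.68
grip_force: 65.9
```

Call:
carry_out:
  rows: [1,0,0,0.8,0,1,0,0,1,0,1,0,0,1,0,1,0,0,1,0,1,0,0,1,0]

```text
time_s: 18.1
tcp_pos: [0.5655, 0.2603, 0.1349]
orientation: [[0.933, 0.36, 0.0], [0.36, -0.933, 0.0], [0.0, 0.0, -1.0]]
ft_force: [0.4, -0.5, -6.8]
finger_gap: 0.682
grip_force: 66.0
```

Call:
carry_out:
  rows: [1,0,0,1,0,1,0,-0.4,1,0,1,0,-0.8,0.5,-0.3,1,0,-0.9,0,-0.3,1,0,-0.9,0,-0.3]

```text
time_s: 18.73
tcp_pos: [0.5653, 0.1979, 0.1825]
orientation: [[0.955, 0.298, -0.001], [0.298, -0.955, -0.001], [-0.001, 0.001, -1.0]]
ft_force: [0.4, -0.4, -7.7]
finger_gap: 0.684
grip_force: 66.0
```

Call:
carry_out:
  rows: [1,0.1,-1,0,-0.3,1,0.1,-1,0,0,1,0.1,-1,0,0,1,0.1,-1,0,0,1,0.1,-1,0,0]

```text
time_s: 19.35
tcp_pos: [0.5755, 0.0987, 0.1832]
orientation: [[0.96, 0.28, -0.0], [0.28, -0.96, -0.0], [-0.0, 0.0, -1.0]]
ft_force: [-0.2, 0.5, -7.2]
finger_gap: 0.684
grip_force: 66.0
```

Call:
carry_out:
  rows: [1,0,-1,0,0,1,0,-1,0,0,1,0,-0.8,0,0,1,0,-0.4,0,0,1,0,0,0,0]

```text
time_s: 19.98
tcp_pos: [0.5755, 0.0358, 0.1833]
orientation: [[0.96, 0.28, -0.0], [0.28, -0.96, -0.0], [-0.0, 0.0, -1.0]]
ft_force: [-0.6, 0.4, -7.2]
finger_gap: 0.678
grip_force: 66.0
```

```bash
python3 - <<'E'
from h import *
s=bot.state();print(s['tcp_pos'],np.degrees(np.arctan2(s['orientation'][1,0],s['orientation'][0,0])),s['moment'])
b=grab('scene','s4.png')['frame'];a=grab('top','t4.png')['frame']
A=cv2.resize(b[150:300,250:400],(600,600),interpolation=2)
B=cv2.resize(a[190:340,270:370][:, :50*2],(400,600),interpolation=2)[:, :]
cv2.imwrite('pics/c5.png',cv2.hconcat([A[:, :],B[:, :200]])[:,:,::-1])
E
```

```text
[0.57549121 0.03581943 0.18328948] 16.256929782881226 [ 0.06560688 -0.240542   -0.00582272]
```

View pics/c5.png

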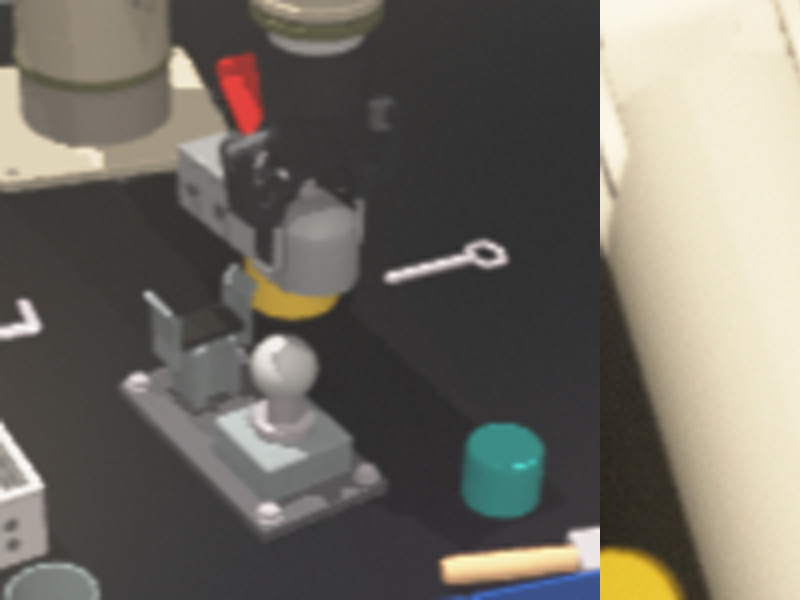

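The coupler is held level and in line with the stand. In the crop the ball is at (285,366), the cup's right edge at u≈359 and its rim bottom at v≈293. I'll compare those with the predicted projection.

```bash
python3 - <<'E'
from h import *
np.set_printoptions(precision=4,suppress=True)
ds=bot.get_image('scene');s=bot.state();t=s['tcp_pos'];yw=np.arctan2(s['orientation'][1,0],s['orientation'][0,0])
d=np.array([np.cos(yw),np.sin(yw)]);n=np.array([-d[1],d[0]])
und=t[2]-.0121; o=t[:2]+.008*d
def crop(p): return (proj(ds,p)-[250,150]+.5)*4
th=np.radians(np.arange(-90,91,3))
for dx in(-.004,0,.004):
    oo=o+dx*d
    e=np.array([crop(np.r_[oo+.030*(np.cos(a)*d+np.sin(a)*n),und]) for a in th])
    print(dx,'right',e[e[:,0].argmax()],'bottom',e[e[:,1].argmax()])
print('tongue end TL/BL',[crop(np.r_[o-.148*d-.025*n,und+z]) for z in(.049,0)])
print('cap ball',crop([.5835,.0145,.1]), 'o',o)
u,v=(285/4+250-.5,366/4+150-.5);print('ball on .1 scene',onplane(ds,u,v,.1))
im=cv2.cvtColor(ds['frame'],cv2.COLOR_RGB2GRAY)
for vv in(203,206,209,212):print(vv,im[vv,328:348])
for uu in(326,329,332):print(uu,im[214:232,uu])
for vv in(238,241,244):print('ball',vv,im[vv,308:336])
for uu in(318,321,324):print('ballv',uu,im[226:256,uu])
E
```

```text
-0.004 right [359.6981 276.5854] bottom [318.1315 298.431 ]
0 right [362.9528 279.1948] bottom [321.3593 301.1306]
0.004 right [366.2205 281.8147] bottom [324.6002 303.8412]
tongue end TL/BL [array([181.6052, 139.168 ]), array([182.761 , 196.5623])]
cap ball [285.3222 365.62  ] o [0.5831 0.0396]
ball on .1 scene [0.5839 0.0141 0.1   ]
203 [138 138 140 141 140 141 139 137 135 129 123 125 113  80  57  52  51  52
  51  52]
206 [149 151 152 153 151 147 145 143 139 135 125 119 109  79  55  52  51  52
  52  51]
209 [147 150 147 143 141 137 134 130 127 122 117 112  96  66  53  52  53  53
  52  51]
212 [129 128 128 129 128 127 125 124 122 117 114  95  68  54  52  53  53  52
  52  51]
326 [123 124 124 124 123 123 123 123 125 133 152 154 154 154 148  97  54  47]
329 [127 128 127 128 127 126 126 125 125 126 138 148 149 145 111  59  46  47]
332 [127 127 126 125 125 125 125 125 125 128 137 135 117  80  51  46  46  46]
ball 238 [108 120 123 101  91 155 214 228 231 220 190 184 181 184 181 175 170 165
 156 140 104  58  46  46  44  46  44  46]
ball 241 [106 100  88  84 117 164 197 212 218 220 219 206 183 180 176 172 168 165
 160 151 128  87  52  47  45  46  46  45]
ball 244 [106 101  84  76  86 120 149 165 175 182 185 185 175 165 162 160 157 152
 146 135 106  61  45  44  45  45  46  45]
ballv 318 [151 150 145  76  49  47  46  91 207 238 240 238 190 178 184 219 215 201
 185 167 148 137 127 119 123 124 125 125 125 130]
ballv 321 [155 154 150 111  59  48  49  89 183 212 184 178 184 182 182 180 177 170
 165 156 149 140 131 125 127 127 128 128 128 131]
ballv 324 [155 155 151 113  60  47  47  53  88 125 150 166 170 172 170 168 167 162
 157 150 143 133 123 114 117 118 117 118 123 137]
```

```bash
python3 - <<'E'
from h import *
np.set_printoptions(precision=2,suppress=True)
ds=bot.get_image('scene')
th=np.radians(np.arange(-90,91,2))
def ext(o,yw,und):
    d=np.array([np.cos(yw),np.sin(yw)]);n=np.array([-d[1],d[0]])
    e=np.array([proj(ds,np.r_[o+.030*(np.cos(a)*d+np.sin(a)*n),und]) for a in th])
    tl=[proj(ds,np.r_[o-.148*d+s*.025*n,und+.049]) for s in(-1,1)]+[proj(ds,np.r_[o-.148*d-.025*n,und])]
    return 'R',e[e[:,0].argmax()],'B',e[e[:,1].argmax()],'tail TL TR BL',*tl
print('bench',*ext(np.array([.5731,.2630]),np.radians(21.1),0))
print('held',*ext(np.array([.5831,.0380]),np.radians(16.26),.1712))
g0=cv2.cvtColor(cv2.imread('pics/s0.png') if 0 else cv2.imread('pics/scene0.png'),cv2.COLOR_BGR2GRAY)
g4=cv2.cvtColor(cv2.imread('pics/s4.png'),cv2.COLOR_BGR2GRAY)
print('bench rows');[print(v,g0[v,396:410]) for v in(244,247,250,253)]
print('cols');[print(u,g0[250:264,u]) for u in(391,394,397)]
print('bench tail');[print(v,g0[v,352:366]) for v in(224,228,232)]
[print(u,g0[216:242,u]) for u in(360,362)]
print('held rows');[print(v,g4[v,332:346]) for v in(212,215,218,221)]
print('cols b');s=cv2.cvtColor(cv2.imread('pics/s4.png'),cv2.COLOR_BGR2HSV)
[print(u,s[216:232,u,1]) for u in(324,327,330,333)]
print('held tail');[print(v,g4[v,288:302]) for v in(188,192,196)]
[print(u,g4[180:206,u]) for u in(297,299)]
E
```

```text
bench R [404.16 253.23] B [396.13 258.12] tail TL TR BL [358.47 221.43] [369.71 216.49] [357.6  233.73]
held R [339.7  219.22] B [329.45 224.9 ] tail TL TR BL [294.45 184.36] [308.82 180.1 ] [294.75 198.71]
bench rows
244 [212 209 203 198 190 172 148 128 101  68  60  59  59  59]
247 [138 135 134 132 128 126 122 109  86  62  58  58  59  58]
250 [128 128 128 127 126 123 117  98  68  59  59  60  60  60]
253 [128 126 126 125 122 120 112  89  60  54  57  59  60  60]
cols
391 [130 128 129 129 127 127 125  73  61  61  61  60  61  60]
394 [129 129 127 126 126 126 124 104  68  61  60  60  62  61]
397 [128 128 127 126 126 125 122  88  59  60  59  61  61  62]
bench tail
224 [ 60  61  61  59  63  78 105 122 133 158 202 221 220 220]
228 [ 61  61  60  62  63  88 113 123 123 124 124 123 124 125]
232 [ 61  61  61  62  66  98 122 123 111  92  87 100 117 124]
360 [201 128  69  67 125 209 213 181 133 119 123 124 123 113 104 103 111 117
 120 110  80  62  61  62  59  61]
362 [162  89  69 118 194 217 218 218 202 136 119 123 124 122 112  96  87  94
 110 111 108  91  66  61  61  61]
held rows
212 [127 126 1
[... 238 characters left out ...]
 b
324 [ 10  10  10  10   8   8  12  62 159 172 170 170 170 153  76  20]
327 [ 10  12  10  10  10  10  12  29 137 169 170 169 167 129  38  11]
330 [ 10  10  10   8  10   8  12  29 135 167 170 167 129  42  11  16]
333 [ 10  10   8   8   8   8  14  54 144 152 123  57  17  16  16  21]
held tail
188 [152 153 153 153 154 152 140 128 145 172 188 193 194 193]
192 [132 131 124 118 114 106 113 120 120 120 120 120 119 130]
196 [ 52  53  52  53  52  57  81 104 100  91  99 110 119 121]
297 [153 152 152 153 155 174 190 190 172 138 124 116 120 121 120 111  91  84
  94 111 114 112  99  72  54  52]
299 [153 152 152 154 162 189 193 192 193 194 162 118 120 120 120 119 110  99
  96 111 109 108 109 105  87  59]
```

The held coupler sits about 2.5° tail-down and roughly 3 mm further back than I assumed. I'll move over the ball with that correction, go down to just above it, and check.

Call:
carry_out:
  rows: [1,0.16,-0.6,0,0,1,0,-0.53,0,-0.05,1,0,0,-0.8,0,1,0,0,-0.8,0,1,0,0,-0.3,0]

```text
time_s: 20.8
tcp_pos: [0.5776, 0.014, 0.1433]
orientation: [[0.961, 0.278, -0.003], [0.278, -0.961, 0.0], [-0.003, -0.001, -1.0]]
ft_force: [0.3, -0.1, -7.3]
finger_gap: 0.684
grip_force: 66.2
```

Call:
carry_out:
  rows: [1,0,0,0,0,1,0,0,0,0]

```text
time_s: 21.05
tcp_pos: [0.579, 0.0139, 0.1458]
orientation: [[0.961, 0.277, 0.001], [0.277, -0.961, 0.0], [0.001, 0.0, -1.0]]
ft_force: [0.0, -0.3, -6.9]
finger_gap: 0.682
grip_force: 66.4
```

```bash
python3 - <<'E'
from h import *
s=bot.state();print(s['tcp_pos'],np.degrees(np.arctan2(s['orientation'][1,0],s['orientation'][0,0])),s['ft_force'])
b=grab('scene','s5.png')['frame'];grab('top','t5.png')
cv2.imwrite('pics/c6.png',cv2.resize(b[170:290,260:380],(600,600),interpolation=2)[:,:,::-1])
E
```

```text
[0.57897789 0.0139258  0.14576952] 16.109542126688467 [ 0.01532147 -0.33216556 -6.94763068]
```

View pics/c6.png

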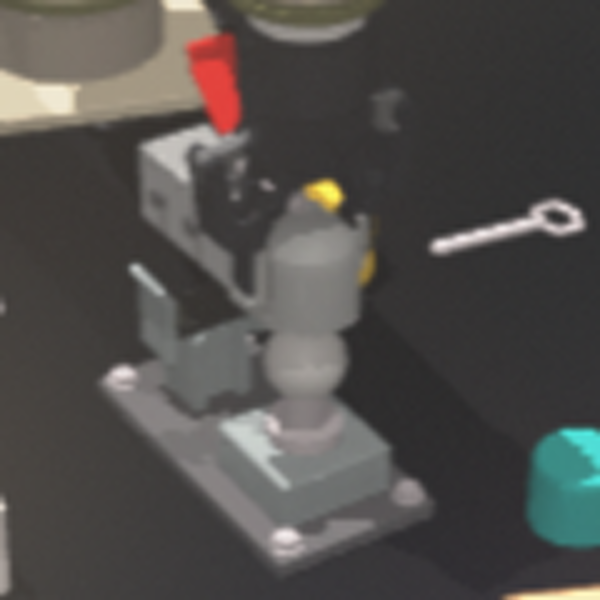

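The cup sits over the ball: its right edge at 360 puts its centre at about 306, and the ball is at 306. I'll lower it gently while watching the force.

Call:
carry_out:
  rows: [1,0,-0.03,-0.4,0,1,0,0,-0.4,0,1,0,0,-0.4,0,1,0,0,-0.3,0,1,0,0,0,0]

```text
time_s: 21.78
tcp_pos: [0.5783, 0.013, 0.1147]
orientation: [[0.961, 0.277, -0.001], [0.277, -0.961, 0.0], [-0.001, -0.0, -1.0]]
ft_force: [-0.6, -0.0, -7.2]
finger_gap: 0.681
grip_force: 66.3
```

Call:
carry_out:
  rows: [1,0,0,-0.3,0,1,0,0,-0.3,0,1,0,0,-0.3,0,1,0,0,0,0]

```text
time_s: 22.28
tcp_pos: [0.5783, 0.013, 0.0967]
orientation: [[0.961, 0.277, -0.001], [0.277, -0.961, -0.0], [-0.001, -0.0, -1.0]]
ft_force: [0.6, 0.1, -6.4]
finger_gap: 0.683
grip_force: 66.3
```

Call:
carry_out:
  rows: [1,0,0,-0.15,0,1,0,0,-0.15,0,1,0,0,0,0]

```text
time_s: 22.65
tcp_pos: [0.5785, 0.0131, 0.0911]
orientation: [[0.961, 0.277, -0.0], [0.277, -0.961, -0.0], [-0.0, -0.0, -1.0]]
ft_force: [0.5, -0.3, -7.4]
finger_gap: 0.683
grip_force: 66.3
```

Call:
carry_out:
  rows: [1,0,0,-0.1,0,1,0,0,-0.05,0,1,0,0,0,0]

```text
time_s: 23.02
tcp_pos: [0.5788, 0.0131, 0.0884]
orientation: [[0.961, 0.277, 0.0], [0.277, -0.961, -0.0], [0.0, 0.0, -1.0]]
ft_force: [1.0, 0.8, -6.4]
finger_gap: 0.681
grip_force: 67.0
```

Call:
carry_out:
  rows: [1,0,0,-0.1,0,1,0,0,0,0]

```text
time_s: 23.28
tcp_pos: [0.5788, 0.0131, 0.0864]
orientation: [[0.961, 0.277, 0.0], [0.277, -0.961, -0.0], [0.0, 0.0, -1.0]]
ft_force: [1.7, 0.9, -5.8]
finger_gap: 0.685
grip_force: 67.2
```

Call:
carry_out:
  rows: [1,0,0,-0.1,0,1,0,0,0,0]

```text
time_s: 23.52
tcp_pos: [0.5791, 0.0131, 0.0849]
orientation: [[0.961, 0.277, 0.001], [0.277, -0.961, -0.0], [0.001, 0.0, -1.0]]
ft_force: [-1.9, -0.1, -0.3]
finger_gap: 0.685
grip_force: 67.6
```

Call:
carry_out:
  rows: [1,0,0,-0.1,0,1,0,0,0,0]

```text
time_s: 23.78
tcp_pos: [0.5792, 0.0131, 0.0845]
orientation: [[0.961, 0.277, 0.001], [0.277, -0.961, -0.001], [0.001, 0.001, -1.0]]
ft_force: [-10.0, -0.5, 18.6]
finger_gap: 0.685
grip_force: 69.8
```

```bash
python3 - <<'E'
from h import *
s=bot.state();print(s['tcp_pos'],s['ft_force'],s['moment'])
E
```

```text
[0.57920541 0.01313324 0.08454022] [-10.015954    -0.45475692  18.58557594] [-0.17796267  1.74605007 -0.0469205 ]
```

Call:
carry_out:
  rows: [1,-0.06,-0.02,0,0,1,0,0,0,0]

```text
time_s: 24.02
tcp_pos: [0.5791, 0.0131, 0.0846]
orientation: [[0.961, 0.277, 0.004], [0.277, -0.961, -0.0], [0.004, 0.001, -1.0]]
ft_force: [-2.3, 0.6, 12.6]
finger_gap: 0.683
grip_force: 68.4
```

```bash
python3 - <<'E'
from h import *
s=bot.state();print(s['tcp_pos'],s['ft_force'],s['moment'])
g=cv2.cvtColor(grab('scene','s6.png')['frame'],cv2.COLOR_RGB2GRAY)
b=cv2.imread('pics/s6.png')
cv2.imwrite('pics/c7.png',cv2.resize(b[170:290,260:380],(600,600),interpolation=2))
E
```

```text
[0.57910379 0.0131488  0.0846058 ] [-2.33415523  0.63790803 12.60102605] [ 0.13334225  0.38724643 -0.02248603]
```

View pics/c7.png

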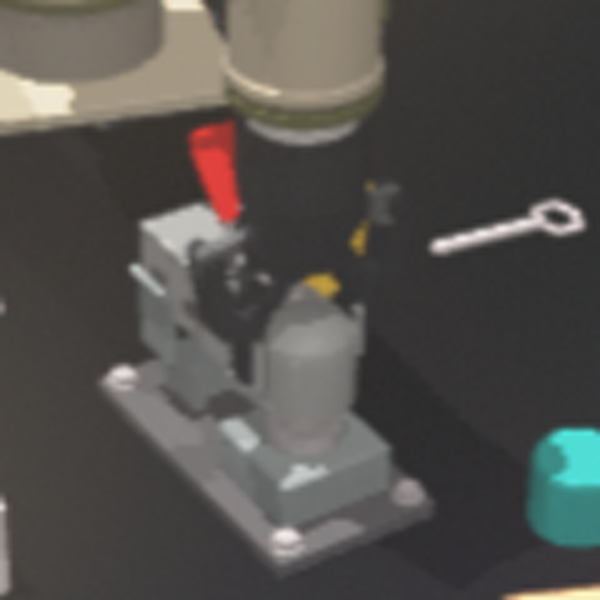

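The coupler is fully down with its tongue between the cheeks. I'll release it, rise, shut the fingers and move to just ahead of the raised lever.

Call:
carry_out:
  rows: [-0.4,0,0,0,0,-0.7,0,0,0,0,-0.8,0,0,0,0,-0.8,0,0,0,0,-0.8,0,0,0.5,0]

```text
time_s: 24.7
tcp_pos: [0.5769, 0.0126, 0.092]
orientation: [[0.961, 0.277, -0.002], [0.277, -0.961, 0.0], [-0.002, -0.0, -1.0]]
ft_force: [-0.5, -0.0, 0.2]
finger_gap: 0.897
grip_force: 0.0
```

Call:
carry_out:
  rows: [-0.8,0,0,1,0,-0.8,0,0,1,0,-0.8,0,0,1,0,-0.8,0,0,1,0,-0.8,0,0,1,0]

```text
time_s: 25.32
tcp_pos: [0.5775, 0.0127, 0.1939]
orientation: [[0.961, 0.277, 0.0], [0.277, -0.961, -0.0], [0.0, 0.0, -1.0]]
ft_force: [0.4, 0.5, -0.5]
finger_gap: 0.898
grip_force: 0.0
```

Call:
carry_out:
  rows: [0,0,0,1,0,1,0,0,1,0,1,0,0,0,0,1,0,0,0,0,1,0,0,0,0]

```text
time_s: 25.95
tcp_pos: [0.5771, 0.0126, 0.2315]
orientation: [[0.961, 0.277, -0.001], [0.277, -0.961, -0.0], [-0.001, -0.0, -1.0]]
ft_force: [0.2, 0.1, -0.5]
finger_gap: 0.002
grip_force: 0.0
```

```bash
python3 - <<'E'
from h import *
s=bot.state();print(s['tcp_pos'],s['ft_force'],s['finger_gap'])
ds=grab('scene','s7.png');dt=grab('top','t7.png')
cv2.imwrite('pics/c8.png',cv2.hconcat([cv2.resize(ds['frame'][170:290,260:380],(500,500),interpolation=2)[:,:,::-1],cv2.resize(dt['frame'][200:350,270:360],(300,500),interpolation=2)[:,:,::-1]]))
d=np.array([np.cos(np.radians(16.1)),np.sin(np.radians(16.1))]);n=np.array([-d[1],d[0]]);o=np.array([.5835,.0145])
for nm,p in dict(noseR=None,tailTL=(-.148,-.025,.122),tailTR=(-.148,.025,.122),pad=(-.081,0,.184),padtipL=(-.087,-.015,.19)).items():
    if p: w=np.r_[o+p[0]*d+p[1]*n,p[2]];print(nm,((proj(ds,w)-[260,170]+.5)*500/120).round(),((proj(dt,w)-[270,200]+.5)*10/3).round())
E
```

```text
[0.57706006 0.01258755 0.23146836] [ 0.18617318  0.06961773 -0.52585913] 0.001781794221564224
tailTL [118. 184.] [225. 327.]
tailTR [176. 165.] [152. 349.]
pad [194. 143.] [159. 229.]
padtipL [171. 137.] [185. 230.]
```

View pics/c8.png

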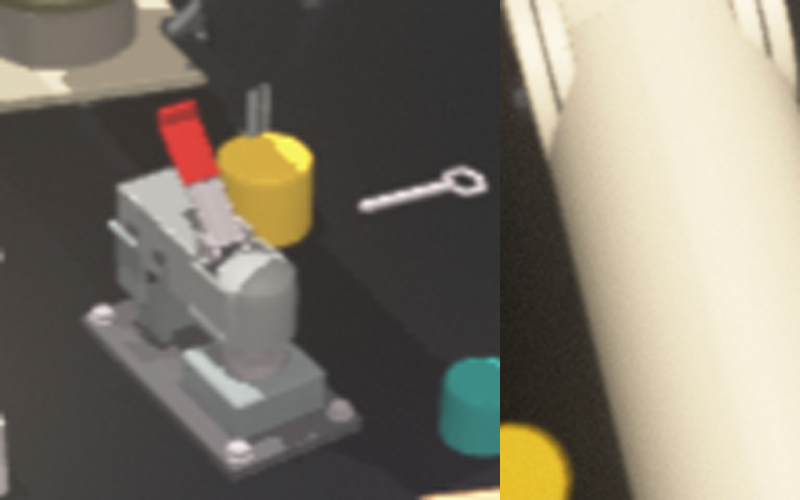

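The coupler sits as predicted, with the tail corner at (118,184) in the crop and the lever raised. I'll approach the lever from the front and above, then follow its arc.

Call:
carry_out:
  rows: [1,-0.9,-0.26,0,0,1,-0.9,-0.26,-0.5,0,1,-0.86,-0.25,-0.5,0,1,0,0,-0.6,0,1,0,0,0,0]

```text
time_s: 26.68
tcp_pos: [0.5242, -0.0026, 0.1994]
orientation: [[0.961, 0.277, -0.001], [0.277, -0.961, 0.0], [-0.001, -0.001, -1.0]]
ft_force: [1.0, 0.0, -0.3]
finger_gap: -0.001
grip_force: 0.0
```

Call:
carry_out:
  rows: [1,-0.4,-0.11,-0.8,0,1,0,0,0,0]

```text
time_s: 26.92
tcp_pos: [0.5161, -0.0048, 0.1837]
orientation: [[0.961, 0.277, -0.002], [0.277, -0.961, 0.0], [-0.001, -0.001, -1.0]]
ft_force: [-0.0, 0.2, 0.3]
finger_gap: 0.001
grip_force: 0.0
```

Now I'm following the lever's arc.

Call:
carry_out:
  rows: [1,-0.3,-0.09,-0.25,0,1,-0.28,-0.08,-0.23,0,1,0,0,0,0]

```text
time_s: 27.3
tcp_pos: [0.5056, -0.008, 0.1755]
orientation: [[0.961, 0.277, 0.003], [0.277, -0.961, 0.0], [0.003, 0.001, -1.0]]
ft_force: [5.4, 1.9, 0.9]
finger_gap: 0.001
grip_force: 2.0
```

Call:
carry_out:
  rows: [1,-0.25,-0.07,-0.3,0,1,-0.22,-0.06,-0.28,0,1,0,0,0,0]

```text
time_s: 27.68
tcp_pos: [0.4955, -0.0109, 0.1635]
orientation: [[0.961, 0.277, 0.001], [0.277, -0.961, -0.0], [0.001, 0.0, -1.0]]
ft_force: [2.1, 1.4, 2.3]
finger_gap: 0.003
grip_force: 1.3
```

Call:
carry_out:
  rows: [1,-0.17,-0.05,-0.35,0,1,-0.17,-0.05,-0.32,0,1,0,0,0,0]

```text
time_s: 28.05
tcp_pos: [0.4883, -0.013, 0.1497]
orientation: [[0.961, 0.277, -0.001], [0.277, -0.961, -0.0], [-0.001, -0.0, -1.0]]
ft_force: [1.1, 0.4, -0.1]
finger_gap: -0.003
grip_force: 0.5
```

Call:
carry_out:
  rows: [1,-0.1,-0.03,-0.35,0,1,-0.08,-0.02,-0.3,0,1,0,0,0,0]

```text
time_s: 28.42
tcp_pos: [0.4843, -0.0141, 0.1364]
orientation: [[0.961, 0.277, -0.001], [0.277, -0.961, -0.0], [-0.002, -0.0, -1.0]]
ft_force: [-0.4, 0.4, 0.2]
finger_gap: 0.0
grip_force: 0.1
```

Call:
carry_out:
  rows: [1,0,0,-0.1,0,1,0,0,0,0]

```text
time_s: 28.68
tcp_pos: [0.4843, -0.0142, 0.1349]
orientation: [[0.961, 0.277, -0.002], [0.277, -0.961, -0.001], [-0.002, 0.0, -1.0]]
ft_force: [-4.4, -0.4, 8.3]
finger_gap: -0.001
grip_force: 3.9
```

Call:
carry_out:
  rows: [1,0,0,-0.1,0,1,0,0,0,0]

```text
time_s: 28.92
tcp_pos: [0.4844, -0.0143, 0.1344]
orientation: [[0.961, 0.277, -0.002], [0.277, -0.961, -0.002], [-0.002, 0.001, -1.0]]
ft_force: [-13.7, -1.5, 27.4]
finger_gap: -0.003
grip_force: 13.1
```

Call:
carry_out:
  rows: [1,0,0,-0.1,0,1,0,0,0,0]

```text
time_s: 29.18
tcp_pos: [0.4845, -0.0143, 0.134]
orientation: [[0.961, 0.277, -0.001], [0.277, -0.961, -0.003], [-0.002, 0.002, -1.0]]
ft_force: [-22.1, -0.6, 46.4]
finger_gap: -0.004
grip_force: 22.7
```

The force rises steeply at z = 0.134, close to the expected 0.135, so the lever is on its stop. I'll lift clear and check.

Call:
carry_out:
  rows: [1,0,0,0.5,0,1,0,0,1,0,1,0,0,1,0,1,0,0,1,0,1,0,0,1,0]

```text
time_s: 29.8
tcp_pos: [0.4846, -0.0141, 0.2211]
orientation: [[0.961, 0.277, -0.001], [0.277, -0.961, -0.0], [-0.001, -0.0, -1.0]]
ft_force: [-0.7, 0.6, -0.2]
finger_gap: -0.001
grip_force: 0.0
```

Call:
carry_out:
  rows: [1,-0.5,-1,1,0,1,-0.5,-1,1,0,1,-0.3,-1,0,0,1,-0.3,-1,0,0,1,0,-1,0,0]

```text
time_s: 30.42
tcp_pos: [0.4525, -0.1149, 0.2606]
orientation: [[0.961, 0.277, -0.001], [0.277, -0.961, -0.0], [-0.001, 0.0, -1.0]]
ft_force: [0.1, -0.2, 0.3]
finger_gap: 0.0
grip_force: 0.0
```

Call:
carry_out:
  rows: [1,0,-1,0,0,1,0,-1,0,0,1,0,-1,0,0,1,0,-1,0,0,1,0,-1,0,0]

```text
time_s: 31.05
tcp_pos: [0.4529, -0.2153, 0.2607]
orientation: [[0.961, 0.277, 0.0], [0.277, -0.961, -0.0], [0.0, 0.0, -1.0]]
ft_force: [-0.2, -0.8, 0.2]
finger_gap: 0.001
grip_force: 0.0
```

```bash
python3 - <<'E'
from h import *
ds=grab('scene','s8.png');dt=grab('top','t8.png')
cv2.imwrite('pics/c9.png',cv2.hconcat([cv2.resize(ds['frame'][170:320,190:370],(480,400),interpolation=2)[:,:,::-1],cv2.resize(dt['frame'][190:350,200:328],(320,400),interpolation=2)[:,:,::-1]]))
d=np.array([np.cos(np.radians(16.1)),np.sin(np.radians(16.1))]);n=np.array([-d[1],d[0]]);o=np.array([.5835,.0145])
for ph in(.21,.30,.4):
    w=np.r_[o+(-.04-.076*np.cos(ph))*d,.12+.076*np.sin(ph)];print(ph,(proj(ds,w)-[190,170]+.5)*400/150,(proj(dt,w)-[200,190]+.5)*2.5)
for d_,nm in((ds,'s'),(dt,'t')):
    m=cv2.inRange(cv2.cvtColor(d_['frame'],cv2.COLOR_RGB2HSV),(0,150,80),(8,255,255))
    _,_,st,c=cv2.connectedComponentsWithStats(m);print(nm,[(s.tolist(),q.round(1)) for s,q in zip(st[1:],c[1:]) if s[4]>15])
E
```

```text
0.21 [295.62394151 114.78378438] [305.17176028 240.30438   ]
0.3 [296.34714975 110.50335187] [304.74409481 237.73559994]
0.4 [297.47527571 106.15095089] [304.01673699 234.09652197]
s [([291, 206, 18, 14, 124], array([299.2, 212.5])), ([482, 217, 6, 4, 19], array([484.4, 218.4])), ([493, 227, 5, 4, 19], array([494.9, 228.4]))]
t [([58, 233, 10, 7, 58], array([ 62.2, 235.9])), ([56, 258, 10, 7, 62], array([ 60.4, 260.9])), ([563, 266, 5, 6, 18], array([564.7, 268.9])), ([312, 274, 20, 26, 308], array([321.1, 286.3]))]
```

View pics/c9.png

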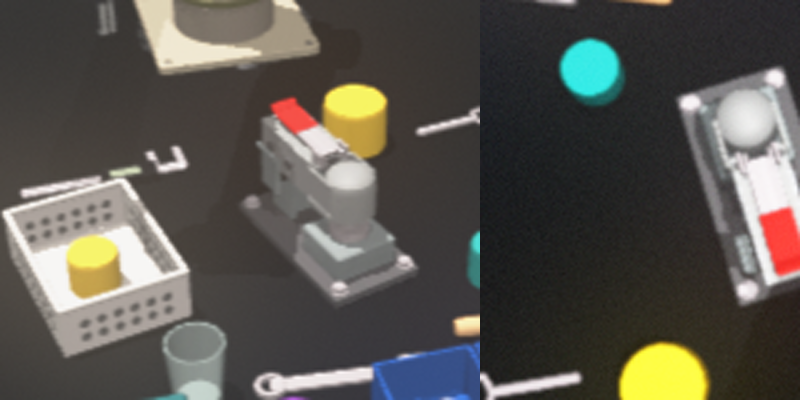

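The lever is down: the red pad is at (292,115) in the crop, and fully down predicts (296,115). The coupler is seated, the cap is in the basket and the robot is clear, so I'm handing the job in.

```bash
python3 -c "
from rig import bot
print(bot.finish_job())"
```

```text
the job is handed in; nothing more can be done
None
```

I handed the job in at about 31 s: the yellow cap is in the white basket, the coupler sits right down on the ball with its tongue between the saddle cheeks, and the red latch lever is pressed to its stop; no verdict was returned.

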